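# Set and clamp the stop of a portion guide

## Robot

A 6-joint arm with a two-finger parallel gripper is mounted at the origin on the work surface. World frame = base frame: x ahead of the robot, y to its left, z up, the work surface at z = 0. Lengths are in m, angles in rad, forces in N, time in s.
With the tool pointing down it reaches from about 0.325 to 0.775 m from the base axis. Payload 5.5 kg.
Tool frame: the origin (TCP) lies midway between the tips of the shut fingers; the grasp point (between the pads) lies 19 mm behind it; z points along the fingers, y is the direction in which the jaws open and shut (so a half turn about z gives the same grasp; the last joint's range is limited). The gripper opens to 88 mm and grips with 3 to 60 N. Pads are 20 mm wide; open, the fingers measure 115 mm over their backs; the gripper's body (75 mm by 178 mm) begins 61 mm behind the grasp point.
Start: joints at [-0.057, 0.091, 1.231, -0, 1.82, -0.057], TCP at [0.6, -0, 0.223] pointing down, gripper open.
Joint ranges: [-2.87, 2.87], [-0.86, 2.18], [0.17, 2.46], [-1.51, 4.65], [0.06, 2.69], [-2.65, 2.65]. Speed limits (rad/s): [2.57, 2.57, 3.01, 3.14, 3.14, 3.14].

## Interface

Orientations are given as a unit quaternion [x, y, z, w].
In Python, from plant import r, optics, order gives the robot as it stands.
- The arm moves only by the shell command python3 -m inch 'ROWS' [FORCE]. ROWS is JSON, a list of rows, each an object with "rot": the turn, a rotation vector about the tool's x, y, z each as a share of 30 degrees, from -1 to 1, a list of three; "travel": the shift along the tool's x, y, z each as a share of 0.3 m, from -1 to 1, a list of three; "hand": the closure, from 0 (fully open) to 1 (shut). A call has 1 to 20 rows; each row shifts and turns the commanded pose from where the row before left it, along the tool's axes as they then stand; what a row does not reach is not made up. A row lasts 1/12 s, in which the tool goes at most 41.7 mm and 7.16 degrees, less where a joint would pass 70% of its speed; a pose out of reach is approached as far as the arm can. A call with a number of a shift or a turn outside -1 to 1 is refused whole. A call with a gripper value outside its range is refused whole. The fingers move at their own pace and stop on an object; FORCE is the grip in N (left out, the last holds). Time passes only in rows, so rows that do not move let the fingers close. It gives the time, the measured TCP pose, the force and the opening at its end, in the units of the state.
- r.get_state(): the state, without advancing time (a new reading comes with each control period).
- optics.get_image(name): name is "scene" or "side" or "wrist"; returns a dict with "color" (420x560x3 uint8, blue, green, red), "vertical_fov" (degrees; the focal length in pixels is half the picture's height over the tangent of half this angle, whatever the lens; pixels are square), "cx", "cy" (the principal point, pixels), "R" (3x3) and "t" (3): a world point X has camera coordinates R X + t. Camera axes: x right, y down, z forward; pixel columns grow to the right and rows downward; lengths in m; the calibration is good to about 2 mm. A picture is of the moment at which its call begins. There is no depth.
- order.job_done(): hands the job in, once; it reports no verdict.
The state is a dict: "time_s": time; "qpos": joint angles; "dq": joint speeds; "effort": joint torques, N m; "tcp_pos": TCP position; "orientation": TCP orientation; "wrist_force": force on the tool from outside, world axes, zero at the start; "torque": the same for the moment, N m; "grip_width": finger opening in m.
Only numpy, scipy, OpenCV 4.12 (cv2) and the standard library are available. Lean on these libraries where they do the work, as an engineer would, in place of code of your own. Each camera call takes 0.05 s, during which the arm holds its last target.

## Task

Push the portion guide's sliding stop along its rail until its spring plunger drops into the notch of the notch block that has the upright peg (the other block has none, and if it comes first the plunger simply rides over it). Then press the stop's clamp lever all the way down, leaving the stop seated in that notch. Only push and press: do not pull the plunger up by its knob, and leave everything else on the bench where it stands.

Things in the scene. Friction and masses are not known exactly. Their poses are not given: they have to be found in the camera images.
- guide: Portion guide, fixed: white board 270 x 460 x 20 mm with a steel rail (20 wide, 440 long, top 46 mm above the bench) and, behind the rail, an aluminium ledge (34 wide, top 32 mm above the bench). Origin on the bench under the middle of the rail; y along the rail to the robot's left, x across it away from the robot, z up. Board: x -215 to +55, y +-230 mm.
- stop_push (a point): Where to push the sliding stop: on the right-hand (guide -y) face of its upright steel plate, at guide x -95 mm, 48 mm above the bench. The plate is 10 mm thick along the rail and spans guide x -125 to -20 mm, 24 to 72 mm above the bench. The dark saddle that carries it on the rail is 44 mm long (22 mm either side of the plate's middle), top 74 mm above the bench.
- stop (a joint): Travel of the stop along guide +y, m, 0 to 0.32. It starts near the rail's right-hand (-y) end, right of both notch blocks. Sliding takes about 1 N; climbing onto a notch block or out of its notch about 4 to 7 N; past the first crest the push falls to nothing as the stop is drawn the last 7 mm into the notch by itself, then it rises again.
- plunger (a joint): Lift of the stop's spring plunger, m: 0 with its roller on the ledge, 0.005 on the crest of a rib, 0.001 seated in a notch; beyond 0.010 it is being pulled up. Its black knob, 19 mm across, stands over the ledge, top about 98 mm above the bench.
- plunger_tip (a point): Lowest point of the plunger's steel roller (10 mm across), behind the rail at guide x +32 mm; along the rail it is level with the middle of the stop plate (guide y 5 mm more than stop_push).
- peg_notch_seat (a point): Notch of the block WITH the peg: where the plunger's tip sits once dropped in; axes as the guide's. A block is two round dark ribs across the ledge, 20 mm apart along the rail, 5 mm proud, the notch between them, with a dark foot 22 x 40 mm on the far side. Here a peg 12 mm across stands on the foot, 28 mm behind the notch, top 79 mm above the bench. It may be the nearer or further block.
- plain_notch_seat (a point): The same point of the other notch block, alike but without a peg; the plunger rides over it if it comes first.
- lever (a joint): Clamp lever on the stop's saddle, rad: 0 = raised (40 degrees above level), 0.70 = fully down (level). It starts between 0 and 0.15, stays where it is left and resists with about 0.12 N m (some 3 N at the pad). The notch, not the lever, holds the stop in place.
- lever_pad (a point): Middle of the top of the lever's black pad (30 mm along the lever, 18 mm wide along the rail), 52 mm out from the pivot. The pivot is at guide x -6 mm, 87 mm above the bench, level along the rail with the middle of the stop plate; the lever points to guide -x, up at first. Fully down, this point is at guide x -58 mm, 93 mm above the bench, over the plate.
- cheese: Bystander, loose, to be left alone: block of pale yellow cheese, 55 x 120 x 45 mm, lying on the front part of the board. Origin at the centre of its underside.
- jar: Bystander, loose, to be left alone: glass jar with a steel cap, 52 mm across, 85 mm tall, behind the rail. Origin at the centre of its underside.
- shaker: Bystander, loose, to be left alone: aluminium shaker, 46 mm across, 80 mm tall, behind the rail. Origin at the centre of its underside.
- cup: Bystander, loose, to be left alone: steel cup, 72 mm across, 75 mm tall, past the board's left end. Origin at the centre of its underside.
- bowl: Bystander, loose, to be left alone: steel mixing bowl, 170 mm across, 65 mm tall, past the board's right end. Origin at the centre of its underside.
- spatula: Bystander, loose, to be left alone: spatula with a black handle, 180 mm long, lying past the board's left end. Origin at the centre of its underside.

How it is judged:
By the outcome, as a careful person would: the job done as asked, in the order asked, and still so for the second after the job is handed in, with the robot touching nothing.
It also fails if it takes over 61 s, if anything falls off the work surface, if the arm or the gripper's body presses on something with over 40 N, if the wrist force passes 120 N, or if a joint passes its speed limit or range.

## Working session

There is one attempt and no reset: what is moved stays moved. The work goes in short steps, Python scripts to look and compute and a shell command to move; the robot and the scene stay as the last step left them, time stands still between calls to the robot, and variables do not carry over. Pictures are saved under pics/ and viewed, and the job is handed in when it is done.

```bash
ls; mkdir -p pics
python3 - <<'E'
from plant import r, optics, order
import cv2
print(r.get_state())
for n in ["scene","side","wrist"]:
    im=optics.get_image(n); cv2.imwrite(f"pics/{n}0.png",im["color"]); print(n,{k:im[k] for k in im if k!="color"})
E
```

```text
pics
{'time_s': 0.0, 'qpos': array([-5.66835329e-02,  9.18677250e-02,  1.23187871e+00,  2.97477954e-05,
        1.81980877e+00, -5.67261376e-02]), 'dq': array([-0.00067164, -0.00089972,  0.00191686,  0.00049091, -0.00214952,
        0.00048282]), 'effort': array([-3.13584051e-04, -4.46447504e+01, -4.06449509e+01,  6.96761138e-02,
        2.93726998e-02, -1.50731516e-04]), 'tcp_pos': array([5.99700565e-01, 3.51819767e-05, 2.21505634e-01]), 'orientation': array([ 7.07088795e-01,  7.07124085e-01, -6.42671614e-04, -7.41679224e-04]), 'wrist_force': array([-0.38338062,  0.01233567, -0.22024797]), 'torque': array([ 0.01467077, -0.08384435,  0.03538779]), 'grip_width': 0.08790177994959895}
scene {'vertical_fov': 53.77925594037422, 'cx': 269.7325908167514, 'cy': 208.5574011157756, 'R': array([[ 0.05929904,  0.99814835,  0.01354576],
       [ 0.52954989, -0.01995134, -0.84804414],
       [-0.84620361,  0.05746135, -0.52975244]]), 't': array([-0.04560978, -0.21422128,  1.71507303])}
side {'vertical_fov': 52.94727010751809, 'cx': 281.44937878556846, 'cy': 207.15398825848723, 'R': array([[-0.87670708, -0.48087484,  0.01200334],
       [-0.35484203,  0.62968001, -0.69107902],
       [ 0.32476425, -0.61013316, -0.72267953]]), 't': array([0.50275763, 0.29317319, 0.86971463])}
wrist {'vertical_fov': 68.3697658405869, 'cx': 275.72121338561817, 'cy': 211.8559103147862, 'R': array([[ 9.99998586e-01,  4.16260981e-04, -1.62927616e-03],
       [ 8.69604218e-04, -9.57279780e-01,  2.89162009e-01],
       [-1.43930626e-03, -2.89163017e-01, -9.57278788e-01]]), 't': array([-0.59946912, -0.03574325,  0.391444  ])}
```

View pics/scene0.png

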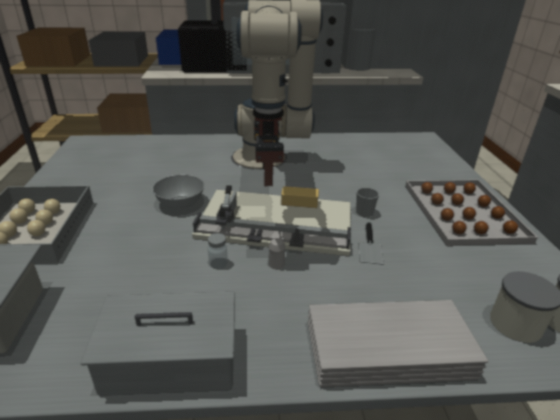

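View pics/side0.png

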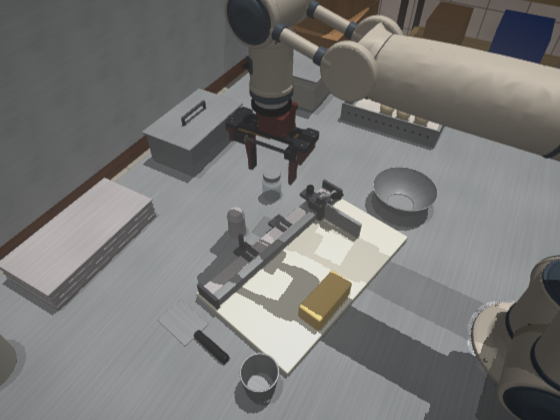

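View pics/wrist0.png

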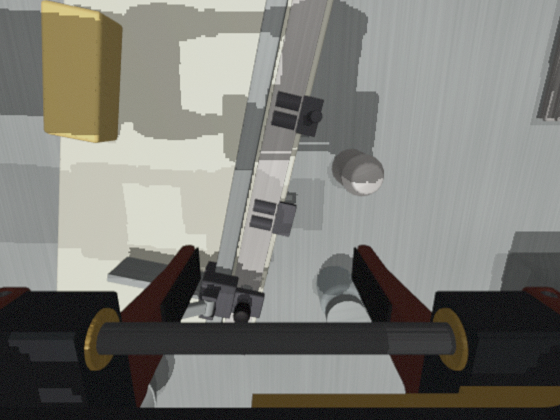

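The wrist view shows the guide running from the stop (about 220,285) up to the top (300,0). The plain block is at about (272,215). The block with the peg is further away at about (297,113), with its peg at about (313,116). I'll zoom in to measure.

Run:
```python
import cv2
im=cv2.imread("pics/wrist0.png"); c=im[0:330,90:390]
c=cv2.convertScaleAbs(c,alpha=1.5,beta=20)
cv2.imwrite("pics/w0a.png",cv2.resize(c[70:250,100:280],None,fx=3.3,fy=3.3,interpolation=cv2.INTER_CUBIC))
cv2.imwrite("pics/w0b.png",cv2.resize(c[220:330,0:200],None,fx=4,fy=4,interpolation=cv2.INTER_CUBIC))
s=cv2.imread("pics/side0.png")[160:380,190:420]
cv2.imwrite("pics/s0a.png",cv2.resize(cv2.convertScaleAbs(s,alpha=1.5,beta=20),None,fx=2.7,fy=2.7,interpolation=cv2.INTER_CUBIC))
```

```text
(no output)
```

View pics/w0a.png

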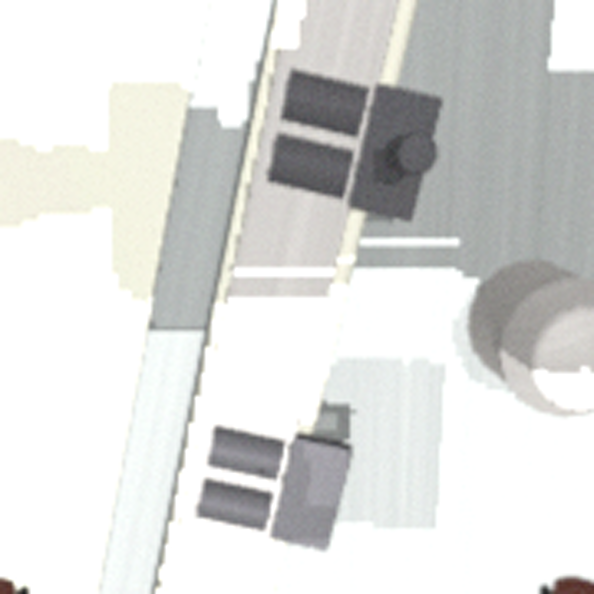

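View pics/w0b.png

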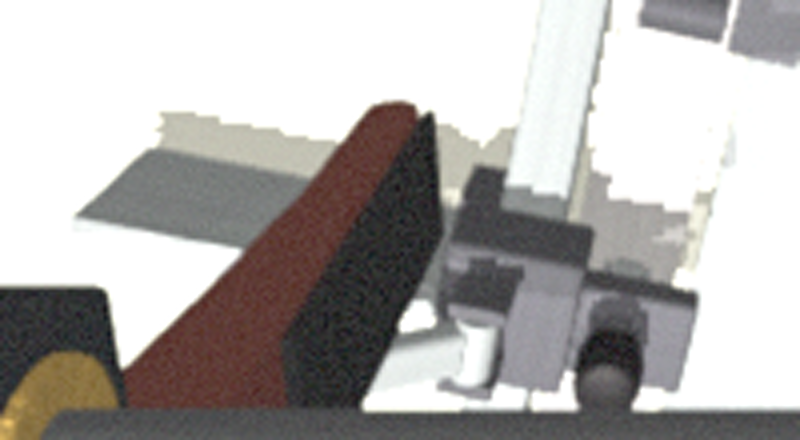

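View pics/s0a.png

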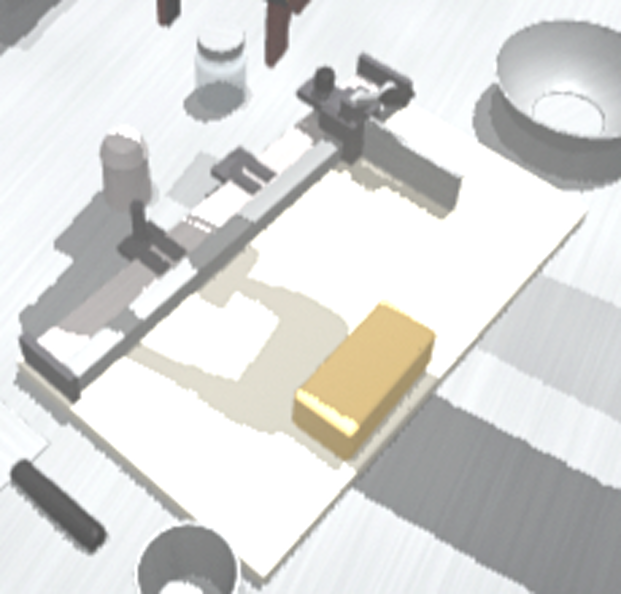

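```bash
cat > h.py <<'E'
import numpy as np, cv2
from scipy.optimize import least_squares
def proj(im,X):
    f=210/np.tan(np.radians(im["vertical_fov"])/2)
    c=np.asarray(im["R"])@np.asarray(X)+im["t"]
    return np.array([f*c[0]/c[2]+im["cx"],f*c[1]/c[2]+im["cy"]])
def g2w(p,X):
    c,s=np.cos(p[2]),np.sin(p[2]); return np.array([p[0]+c*X[0]-s*X[1],p[1]+s*X[0]+c*X[1],X[2]])
E
python3 - <<'E'
from h import *
from plant import optics,r
W=optics.get_image("wrist");S=optics.get_image("side")
print(-W["R"].T@W["t"])
# (im, px, gx, which, dy, z)
obs=[(S,(287,372),-.215,None,.23,.02),(S,(407.4,238.9),-.215,None,-.23,.02),(S,(197.4,296.3),.055,None,.23,.02),
(W,(288.8,101.2),.032,'p',.01,.037),(W,(283.9,120.3),.032,'p',-.01,.037),(W,(316.1,116.4),.060,'p',0,.079),
(W,(264.5,207.3),.032,'n',.01,.037),(W,(261.5,223),.032,'n',-.01,.037),
(W,(110,273.8),-.125,'s',.005,.072),(W,(128.7,257.5),-.125,'s',.005,.024),(W,(241.2,316),.032,'s',0,.098)]
ix={'p':3,'n':4,'s':5}
line=[(W,(248.2,100.3),-.01),(W,(221.2,248.8),-.01),(W,(265.2,104.8),.01),(W,(237,248.8),.01)]
def res(p):
    e=[]
    for im,px,gx,w,dy,z in obs:
        y=dy+(p[ix[w]] if w else 0)
        e+=list(proj(im,g2w(p,[gx,y,z]))-px)
    for k,(im,px,gx) in enumerate(line):
        e+=list(proj(im,g2w(p,[gx,p[6+k],.046]))-px)
    return np.array(e)
o=least_squares(res,[.6,0,-.2,.1,0,-.15,.1,0,.1,0],loss='soft_l1')
print(o.x.round(4),np.degrees(o.x[2])); print(res(o.x).reshape(-1,2).round(1))
p=o.x; np.save("p.npy",p)
for n,X in [("push",[-.095,p[5]-.005,.048]),("pegseat",[.032,p[3],.033]),("target push",[-.095,p[3]-.005,.048]),("padend",[-.058,p[3],.093])]: print(n,g2w(p,X).round(4))
E
```

```text
[0.60006489 0.07922442 0.38421872]
[ 0.563   0.0186 -0.2138  0.0769 -0.0427 -0.1413  0.0783 -0.0914  0.0779
 -0.0873] -12.252061168147558
[[ 0.6  1.2]
 [-0.2 -3.5]
 [-3.  -3.4]
 [-0.7 -0.1]
 [ 0.1  0.1]
 [ 0.3 -0. ]
 [ 0.7  0. ]
 [ 0.3  0.2]
 [-1.4  0.1]
 [-0.5 -1.8]
 [ 1.6  1.5]
 [-1.3 -0.1]
 [-1.  -0.1]
 [ 0.6  0.1]
 [ 0.4  0.1]]
push [ 0.4391 -0.1042  0.048 ]
pegseat [0.6106 0.087  0.033 ]
target push [0.4854 0.1091 0.048 ]
padend [0.5226 0.1061 0.093 ]
```

The fit agrees to about 1–3 px: guide yaw is -12.25°, the stop is at guide y -0.141, the plain notch at -0.043 and the peg notch at +0.077. A yaw of -77.6° about tool z makes tool x = guide -x and tool y = guide +y, which keeps the gripper body away from the raised lever. I'll do that first and shut the fingers.

```bash
python3 -m inch '[{"rot":[0,0,-0.235],"travel":[0,0,0],"hand":1},{"rot":[0,0,-0.235],"travel":[0,0,0],"hand":1},{"rot":[0,0,-0.235],"travel":[0,0,0],"hand":1},{"rot":[0,0,-0.235],"travel":[0,0,0],"hand":1},{"rot":[0,0,-0.235],"travel":[0,0,0],"hand":1},{"rot":[0,0,-0.235],"travel":[0,0,0],"hand":1},{"rot":[0,0,-0.235],"travel":[0,0,0],"hand":1},{"rot":[0,0,-0.235],"travel":[0,0,0],"hand":1},{"rot":[0,0,-0.235],"travel":[0,0,0],"hand":1},{"rot":[0,0,-0.235],"travel":[0,0,0],"hand":1},{"rot":[0,0,-0.235],"travel":[0,0,0],"hand":1},{"rot":[0,0,0],"travel":[0,0,0],"hand":1}]' 20
cat >> h.py <<'E'
from scipy.spatial.transform import Rotation as Ro
def w2g(p,X):
    c,s=np.cos(p[2]),np.sin(p[2]); d=np.asarray(X)-[p[0],p[1],0]; return np.array([c*d[0]+s*d[1],-s*d[0]+c*d[1],d[2]])
def where(goal=None):
    from plant import r
    st=r.get_state(); p=np.load("p.npy"); R=Ro.from_quat(st["orientation"]).as_matrix()
    print("t",st["time_s"],"guide mm",(w2g(p,st["tcp_pos"])*1e3).round(1),"F",st["wrist_force"].round(2),"q",st["qpos"].round(2),"w",st["grip_width"])
    print("tool x in guide",(w2g(p,R[:,0]+[p[0],p[1],0])).round(3))
    if goal is not None:
        print("shares",(R.T@(g2w(p,goal)-st["tcp_pos"])/.3).round(4))
E
python3 -c "
from h import *
p=np.load('p.npy'); where([-.102,p[5]-.0305,.15]); where([-.102,p[5]-.0305,.052])"
```

```text
time_s: 1.25
tcp_pos: [0.6, -0.0, 0.2224]
orientation: [0.106, 0.994, -0.0, -0.0]
wrist_force: [-0.5, -0.1, 0.2]
grip_width: 0.0113
t 1.25 guide mm [ 40.1 -10.4 222.4] F [-0.53 -0.11  0.19] q [-0.06  0.09  1.23 -0.    1.82 -1.41] w 0.011306309249710876
tool x in guide [-1.    -0.001  0.   ]
shares [ 0.474  -0.5376  0.2415]
t 1.25 guide mm [ 40.1 -10.4 222.4] F [-0.53 -0.11  0.19] q [-0.06  0.09  1.23 -0.    1.82 -1.41] w 0.011306309249710876
tool x in guide [-1.    -0.001  0.   ]
shares [ 0.4738 -0.5376  0.5682]
```

```bash
python3 -m inch '[{"rot":[0,0,0],"travel":[0.079,-0.0896,0],"hand":1},{"rot":[0,0,0],"travel":[0.079,-0.0896,0],"hand":1},{"rot":[0,0,0],"travel":[0.079,-0.0896,0],"hand":1},{"rot":[0,0,0],"travel":[0.079,-0.0896,0],"hand":1},{"rot":[0,0,0],"travel":[0.079,-0.0896,0],"hand":1},{"rot":[0,0,0],"travel":[0.079,-0.0896,0],"hand":1},{"rot":[0,0,0],"travel":[0,0,0.08],"hand":1},{"rot":[0,0,0],"travel":[0,0,0.08],"hand":1},{"rot":[0,0,0],"travel":[0,0,0.0],"hand":1},{"rot":[0,0,0],"travel":[0,0,0.0],"hand":1}]'
python3 - <<'E'
from h import *
from plant import optics
p=np.load('p.npy'); where([-.102,p[5]-.0305,.052])
W=optics.get_image("wrist"); S=optics.get_image("side")
cv2.imwrite("pics/w1.png",cv2.convertScaleAbs(W["color"],alpha=1.5,beta=20))
s=S["color"][130:330,190:450]
cv2.imwrite("pics/s1.png",cv2.resize(cv2.convertScaleAbs(s,alpha=1.5,beta=20),None,fx=2.9,fy=2.9,interpolation=cv2.INTER_CUBIC))
E
```

```text
time_s: 2.08
tcp_pos: [0.4256, -0.1266, 0.1738]
orientation: [0.11, 0.994, 0.0, -0.001]
wrist_force: [-0.3, -0.4, 0.7]
grip_width: 0.0002
t 2.0833 guide mm [-103.4 -171.1  173.8] F [-0.33 -0.4   0.72] q [-0.37 -0.34  1.71  0.    1.77 -1.72] w 0.0002374918023881984
tool x in guide [-1.     0.006  0.003]
shares [-0.0058 -0.0025  0.4059]
```

View pics/w1.png

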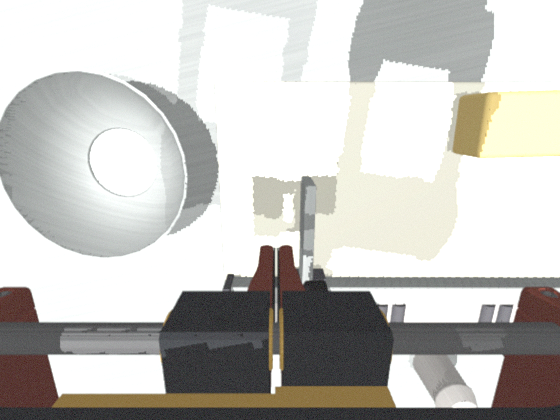

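View pics/s1.png

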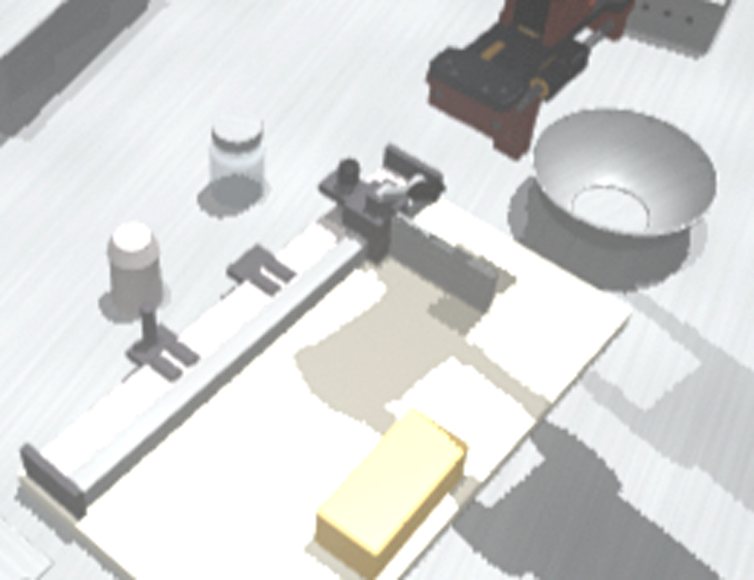

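The side view shows the shut fingers above the right end of the board, clear of the bowl. The stop plate is at about (440,260) in the crop. In the wrist view the fingers (265–290,260) are left of the plate (305–315,180–270), so there is a gap. I'll descend.

```bash
python3 -m inch '[{"rot":[0,0,0],"travel":[0,0,0.08],"hand":1},{"rot":[0,0,0],"travel":[0,0,0.08],"hand":1},{"rot":[0,0,0],"travel":[0,0,0.08],"hand":1},{"rot":[0,0,0],"travel":[0,0,0.08],"hand":1},{"rot":[0,0,0],"travel":[0,0,0.08],"hand":1},{"rot":[0,0,0],"travel":[0,0,0.0],"hand":1},{"rot":[0,0,0],"travel":[0,0,0.0],"hand":1}]'
python3 - <<'E'
from h import *
from plant import optics
p=np.load('p.npy'); where([-.102,p[5]-.0185,.052])
W=optics.get_image("wrist"); S=optics.get_image("side")
cv2.imwrite("pics/w2.png",cv2.convertScaleAbs(W["color"],alpha=1.5,beta=20))
s=S["color"][130:330,190:450]
cv2.imwrite("pics/s2.png",cv2.resize(cv2.convertScaleAbs(s,alpha=1.5,beta=20),None,fx=2.9,fy=2.9,interpolation=cv2.INTER_CUBIC))
E
```

```text
time_s: 2.77
tcp_pos: [0.4265, -0.1265, 0.0552]
orientation: [0.108, 0.994, 0.0, -0.0]
wrist_force: [-0.1, 0.7, -0.0]
grip_width: 0.0003
t 2.7667 guide mm [-102.6 -170.8   55.2] F [-0.1   0.72 -0.  ] q [-0.36 -0.31  1.9   0.    1.55 -1.72] w 0.00028464044395579044
tool x in guide [-1.     0.003  0.001]
shares [-0.0017  0.0368  0.0105]
```

View pics/w2.png

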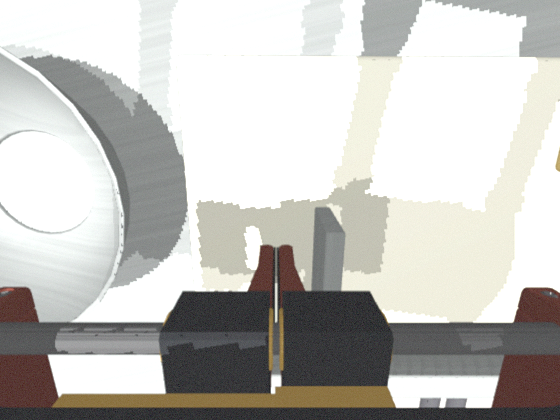

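View pics/s2.png

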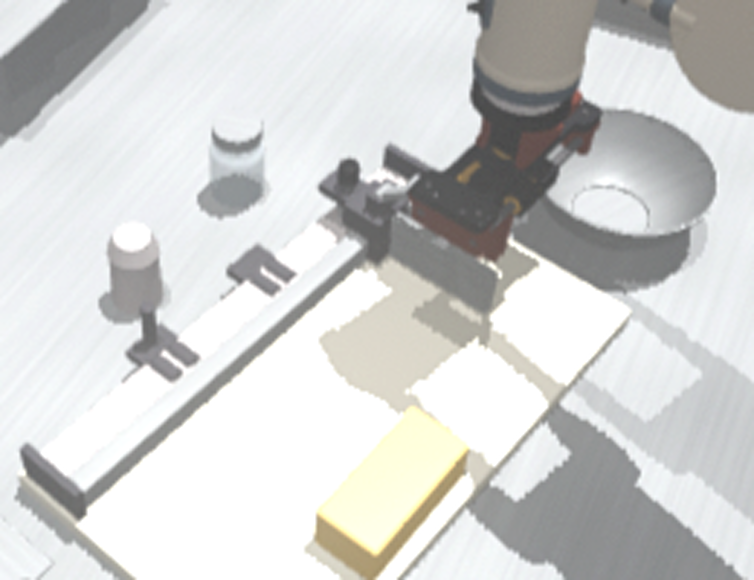

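```bash
python3 -m inch '[{"rot":[0,0,0],"travel":[0,0.01,0],"hand":1},{"rot":[0,0,0],"travel":[0,0.015,0],"hand":1},{"rot":[0,0,0],"travel":[0,0.02,0],"hand":1},{"rot":[0,0,0],"travel":[0,0.02,0],"hand":1},{"rot":[0,0,0],"travel":[0,0.02,0],"hand":1},{"rot":[0,0,0],"travel":[0,0.02,0],"hand":1},{"rot":[0,0,0],"travel":[0,0.02,0],"hand":1}]'
python3 - <<'E'
from h import *
from plant import optics
p=np.load('p.npy'); where([-.102,.03,.052])
W=optics.get_image("wrist"); S=optics.get_image("side")
cv2.imwrite("pics/w3.png",cv2.convertScaleAbs(W["color"],alpha=1.5,beta=20))
s=S["color"][130:330,190:450]
cv2.imwrite("pics/s3.png",cv2.resize(cv2.convertScaleAbs(s,alpha=1.5,beta=20),None,fx=2.9,fy=2.9,interpolation=cv2.INTER_CUBIC))
E
```

```text
time_s: 3.45
tcp_pos: [0.4347, -0.0896, 0.0548]
orientation: [0.108, 0.994, -0.0, 0.0]
wrist_force: [1.2, -1.5, 0.7]
grip_width: 0.0007
t 3.45 guide mm [-102.4 -133.    54.8] F [ 1.18 -1.51  0.66] q [-0.28 -0.31  1.9  -0.    1.55 -1.63] w 0.0006794767862927673
tool x in guide [-1.     0.003 -0.   ]
shares [5.000e-04 5.433e-01 9.400e-03]
```

View pics/w3.png

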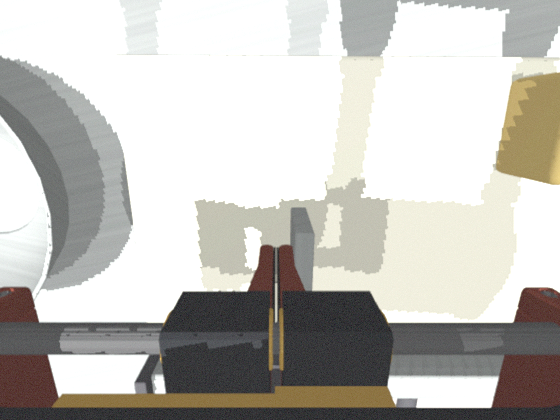

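View pics/s3.png

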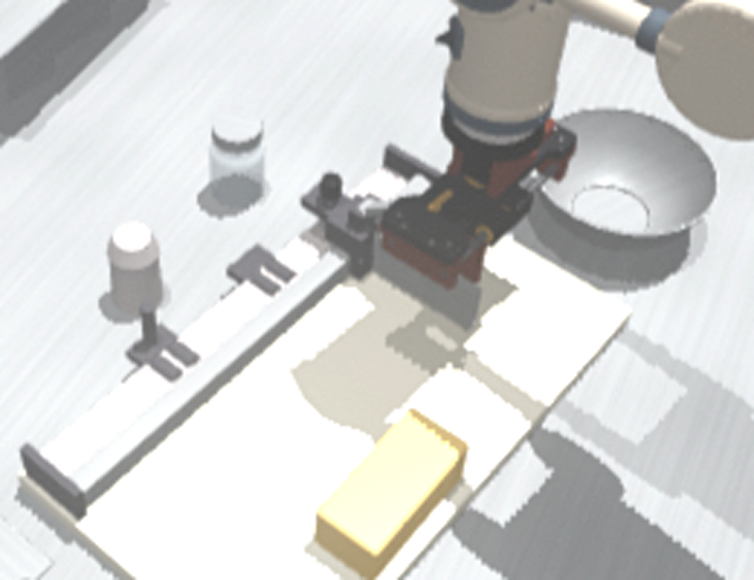

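The stop is moving with about 1.5 N on the wrist, and the finger is against the plate (293,245). I'll continue past the plain block.

```bash
python3 -m inch '[{"rot":[0,0,0],"travel":[0,0.022,0],"hand":1},{"rot":[0,0,0],"travel":[0,0.022,0],"hand":1},{"rot":[0,0,0],"travel":[0,0.022,0],"hand":1},{"rot":[0,0,0],"travel":[0,0.022,0],"hand":1},{"rot":[0,0,0],"travel":[0,0.022,0],"hand":1},{"rot":[0,0,0],"travel":[0,0.022,0],"hand":1},{"rot":[0,0,0],"travel":[0,0.022,0],"hand":1},{"rot":[0,0,0],"travel":[0,0.022,0],"hand":1},{"rot":[0,0,0],"travel":[0,0.022,0],"hand":1},{"rot":[0,0,0],"travel":[0,0.022,0],"hand":1},{"rot":[0,0,0],"travel":[0,0.022,0],"hand":1},{"rot":[0,0,0],"travel":[0,0.022,0],"hand":1},{"rot":[0,0,0],"travel":[0,0.022,0],"hand":1},{"rot":[0,0,0],"travel":[0,0.022,0],"hand":1},{"rot":[0,0,0],"travel":[0,0.022,0],"hand":1},{"rot":[0,0,0],"travel":[0,0.022,0],"hand":1},{"rot":[0,0,0],"travel":[0,0.022,0],"hand":1},{"rot":[0,0,0],"travel":[0,0.022,0],"hand":1},{"rot":[0,0,0],"travel":[0,0.022,0],"hand":1},{"rot":[0,0,0],"travel":[0,0,0],"hand":1}]'
python3 - <<'E'
from h import *
from plant import optics
p=np.load('p.npy'); where([-.102,p[3]-.0185,.055])
W=optics.get_image("wrist"); S=optics.get_image("side")
cv2.imwrite("pics/w4.png",cv2.convertScaleAbs(W["color"],alpha=1.5,beta=20))
s=S["color"][130:330,190:450]
cv2.imwrite("pics/s4.png",cv2.resize(cv2.convertScaleAbs(s,alpha=1.5,beta=20),None,fx=2.9,fy=2.9,interpolation=cv2.INTER_CUBIC))
E
```

```text
time_s: 5.22
tcp_pos: [0.4617, 0.0336, 0.0547]
orientation: [0.108, 0.994, 0.001, 0.0]
wrist_force: [-0.0, 0.0, 0.5]
grip_width: 0.0006
t 5.2167 guide mm [-102.1   -6.9   54.7] F [-0.02  0.02  0.48] q [-0.   -0.25  1.86  0.    1.54 -1.36] w 0.0006007361077999573
tool x in guide [-1.     0.002  0.   ]
shares [ 1.000e-04  2.177e-01 -9.000e-04]
```

View pics/w4.png

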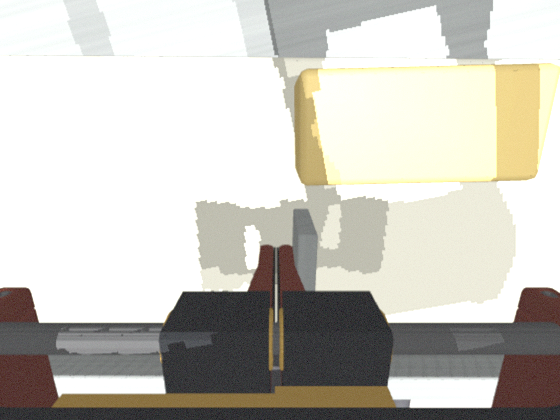

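View pics/s4.png

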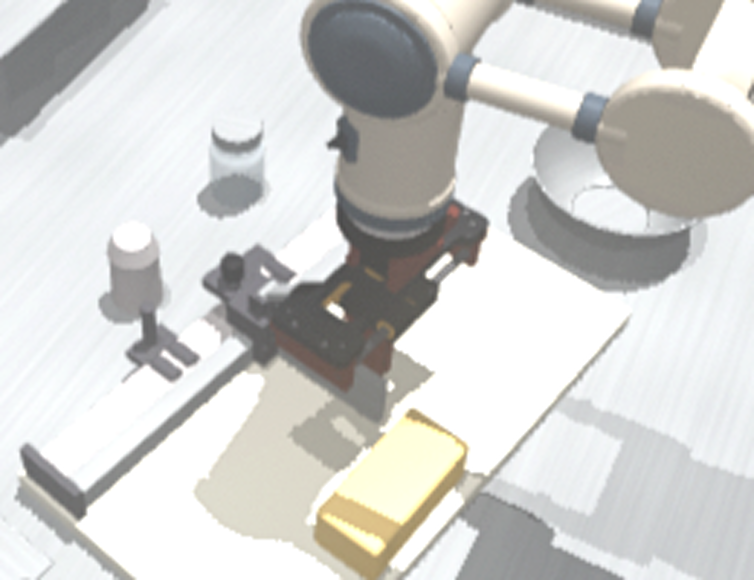

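The stop is past the plain block, and the peg block is ahead at about (165,340) in the side crop. I'll approach to just before its first rib, then slow down.

```bash
python3 -m inch '[{"rot":[0,0,0],"travel":[0,0.015,0],"hand":1},{"rot":[0,0,0],"travel":[0,0.015,0],"hand":1},{"rot":[0,0,0],"travel":[0,0.015,0],"hand":1},{"rot":[0,0,0],"travel":[0,0.015,0],"hand":1},{"rot":[0,0,0],"travel":[0,0.015,0],"hand":1},{"rot":[0,0,0],"travel":[0,0.015,0],"hand":1},{"rot":[0,0,0],"travel":[0,0.015,0],"hand":1},{"rot":[0,0,0],"travel":[0,0.01,0],"hand":1},{"rot":[0,0,0],"travel":[0,0.007,0],"hand":1},{"rot":[0,0,0],"travel":[0,0,0],"hand":1}]'
python3 - <<'E'
from h import *
from plant import optics
p=np.load('p.npy'); where([-.102,p[3]-.0185,.055])
for k in range(1):
    S=optics.get_image("side")
    f=proj(S,g2w(p,[.032,p[3],.033])); print("notch px",f)
    u,v=int(f[0]),int(f[1])
    s=S["color"][v-70:v+60,u-70:u+90]
    print(u-70,v-70)
    cv2.imwrite("pics/s5.png",cv2.resize(cv2.convertScaleAbs(s,alpha=1.6,beta=20),None,fx=4.6,fy=4.6,interpolation=cv2.INTER_CUBIC))
E
```

```text
time_s: 6.15
tcp_pos: [0.4695, 0.0686, 0.0547]
orientation: [0.108, 0.994, 0.0, -0.0]
wrist_force: [0.3, -0.3, 0.1]
grip_width: 0.0003
t 6.15 guide mm [-102.    29.    54.7] F [ 0.3  -0.31  0.09] q [ 0.07 -0.22  1.83  0.    1.54 -1.28] w 0.0003108588468813225
tool x in guide [-1.     0.003  0.   ]
shares [ 0.0002  0.0982 -0.0009]
notch px [249.95612317 253.32312256]
179 183
```

View pics/s5.png

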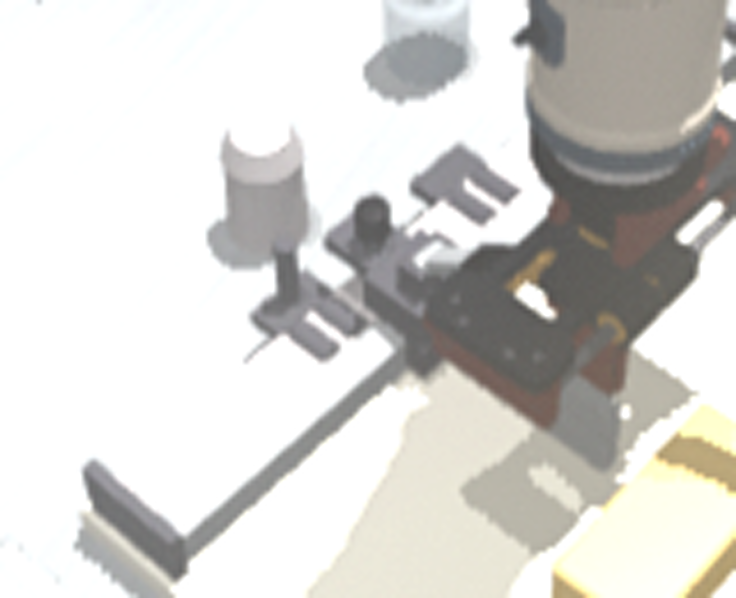

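```bash
python3 - <<'E'
from h import *
from plant import optics
S=optics.get_image("side")
p=np.load('p.npy')
for y in [.04,.044,.048,.052,.056]: print(y,proj(S,g2w(p,[.032,y,.098])).round(1))
E
python3 -m inch '[{"rot":[0,0,0],"travel":[0,0.006,0],"hand":1},{"rot":[0,0,0],"travel":[0,0.006,0],"hand":1},{"rot":[0,0,0],"travel":[0,0.006,0],"hand":1},{"rot":[0,0,0],"travel":[0,0.006,0],"hand":1},{"rot":[0,0,0],"travel":[0,0.006,0],"hand":1},{"rot":[0,0,0],"travel":[0,0.006,0],"hand":1}]'
python3 -m inch '[{"rot":[0,0,0],"travel":[0,0.006,0],"hand":1},{"rot":[0,0,0],"travel":[0,0.006,0],"hand":1}]'
python3 -m inch '[{"rot":[0,0,0],"travel":[0,0.006,0],"hand":1},{"rot":[0,0,0],"travel":[0,0.004,0],"hand":1}]'
python3 -c "
from h import *
where()"
```

```text
0.04 [260.  226.3]
0.044 [258.8 227.2]
0.048 [257.6 228.2]
0.052 [256.4 229.2]
0.056 [255.2 230.2]
time_s: 6.75
tcp_pos: [0.4718, 0.0787, 0.0547]
orientation: [0.108, 0.994, -0.0, 0.0]
wrist_force: [-1.1, -1.9, 0.3]
grip_width: 0.0003
time_s: 6.92
tcp_pos: [0.4726, 0.0822, 0.0547]
orientation: [0.108, 0.994, 0.0, 0.0]
wrist_force: [0.5, -1.3, 1.4]
grip_width: 0.0006
time_s: 7.08
tcp_pos: [0.473, 0.0841, 0.0547]
orientation: [0.109, 0.994, -0.001, -0.0]
wrist_force: [-2.3, -6.2, 3.0]
grip_width: 0.0005
t 7.0833 guide mm [-101.8   44.9   54.7] F [-2.35 -6.19  3.02] q [ 0.11 -0.2   1.81 -0.    1.53 -1.25] w 0.000481225923082929
tool x in guide [-1.     0.004  0.   ]
```

The push force is 6 N, so it is climbing the first rib at an estimated 13 mm before the seat, as expected. From here I'll use small steps.

```bash
f(){ grep -E "tcp_pos|wrist_force"; }
python3 -m inch '[{"rot":[0,0,0],"travel":[0,0.005,0],"hand":1},{"rot":[0,0,0],"travel":[0,0.003,0],"hand":1}]' | f
python3 -m inch '[{"rot":[0,0,0],"travel":[0,0.004,0],"hand":1}]' | f
python3 -m inch '[{"rot":[0,0,0],"travel":[0,0.004,0],"hand":1}]' | f
python3 -m inch '[{"rot":[0,0,0],"travel":[0,0,0],"hand":1}]' | f
python3 -c "
from h import *
where()"
```

```text
tcp_pos: [0.4735, 0.0864, 0.0547]
wrist_force: [-1.6, -5.7, 0.5]
tcp_pos: [0.4738, 0.0876, 0.0547]
wrist_force: [-1.6, -4.5, 1.1]
tcp_pos: [0.4742, 0.0892, 0.0547]
wrist_force: [-0.2, -3.6, 1.6]
tcp_pos: [0.4743, 0.0896, 0.0547]
wrist_force: [-1.9, -2.1, 1.7]
t 7.5 guide mm [-101.8   50.6   54.7] F [-1.93 -2.05  1.7 ] q [ 0.12 -0.2   1.81 -0.    1.53 -1.24] w 0.00023293655743379836
tool x in guide [-1.     0.004 -0.   ]
```

```bash
f(){ grep -E "tcp_pos|wrist_force"; }
for i in 1; do
python3 -m inch '[{"rot":[0,0,0],"travel":[0,0.004,0],"hand":1},{"rot":[0,0,0],"travel":[0,0,0],"hand":1}]' | f
python3 -m inch '[{"rot":[0,0,0],"travel":[0,0.004,0],"hand":1},{"rot":[0,0,0],"travel":[0,0,0],"hand":1}]' | f
done
python3 - <<'E'
from h import *
from plant import optics
p=np.load('p.npy'); where([-.102,p[3]-.0185,.055])
S=optics.get_image("side");W=optics.get_image("wrist")
s=S["color"][183:313,179:339]
cv2.imwrite("pics/s6.png",cv2.resize(cv2.convertScaleAbs(s,alpha=1.6,beta=20),None,fx=4.6,fy=4.6,interpolation=cv2.INTER_CUBIC))
cv2.imwrite("pics/w6.png",cv2.resize(cv2.convertScaleAbs(W["color"][190:300,220:370],alpha=1.5,beta=20),None,fx=4,fy=4,interpolation=cv2.INTER_CUBIC))
E
```

```text
tcp_pos: [0.4746, 0.0911, 0.0547]
wrist_force: [0.6, -2.8, 1.7]
tcp_pos: [0.4749, 0.0924, 0.0547]
wrist_force: [0.2, -2.2, -0.1]
t 7.8333 guide mm [-101.8   53.4   54.7] F [ 0.21 -2.23 -0.07] q [ 0.12 -0.19  1.8   0.    1.53 -1.23] w 0.0002632094458499285
tool x in guide [-1.     0.003 -0.   ]
shares [ 0.0009  0.017  -0.0011]
```

View pics/s6.png

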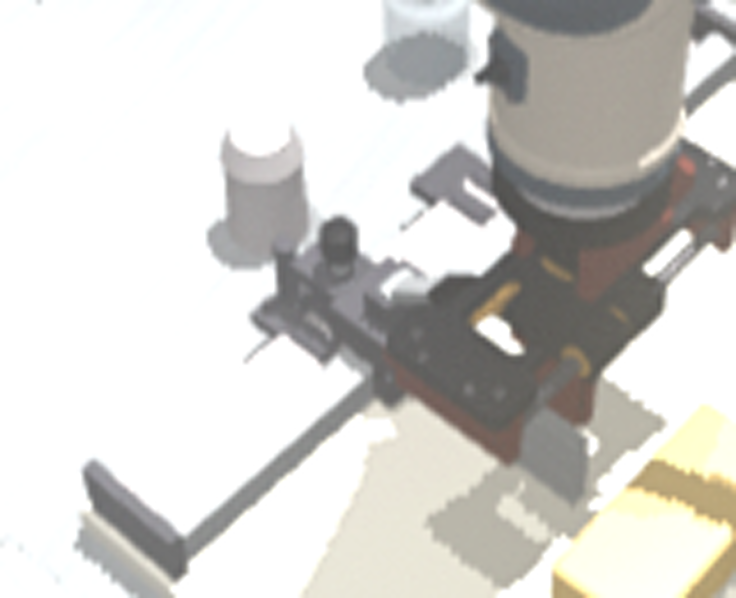

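View pics/w6.png

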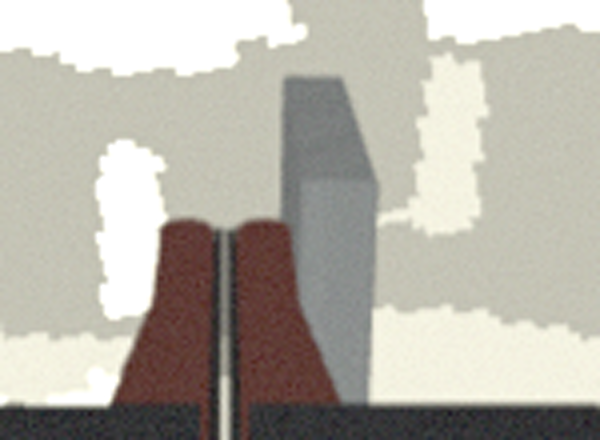

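Force is down to about 2 N, which suggests the roller is near the first crest. By knob position the stop seems a few mm short of my estimate. I'll continue in 1 mm steps until the push vanishes.

```bash
f(){ grep -E "tcp_pos|wrist_force"; }
python3 -m inch '[{"rot":[0,0,0],"travel":[0,0.003,0],"hand":1},{"rot":[0,0,0],"travel":[0,0,0],"hand":1}]' | f
python3 -m inch '[{"rot":[0,0,0],"travel":[0,0.003,0],"hand":1},{"rot":[0,0,0],"travel":[0,0,0],"hand":1}]' | f
python3 - <<'E'
from h import *
from plant import optics
p=np.load('p.npy'); where([-.102,p[3]-.0185,.055])
S=optics.get_image("side");W=optics.get_image("wrist")
s=S["color"][183:313,179:339]
cv2.imwrite("pics/s7.png",cv2.resize(cv2.convertScaleAbs(s,alpha=1.6,beta=20),None,fx=4.6,fy=4.6,interpolation=cv2.INTER_CUBIC))
cv2.imwrite("pics/w7.png",cv2.resize(cv2.convertScaleAbs(W["color"][190:300,220:370],alpha=1.5,beta=20),None,fx=4,fy=4,interpolation=cv2.INTER_CUBIC))
E
```

```text
tcp_pos: [0.4749, 0.0931, 0.0546]
wrist_force: [-0.7, -1.0, 0.2]
tcp_pos: [0.4751, 0.094, 0.0546]
wrist_force: [-0.4, -0.0, 0.8]
t 8.2667 guide mm [-101.9   55.    54.6] F [-0.35 -0.01  0.81] q [ 0.12 -0.19  1.8   0.    1.53 -1.23] w 0.0003283032086706569
tool x in guide [-1.     0.003  0.   ]
shares [ 0.0004  0.0114 -0.0013]
```

View pics/w7.png

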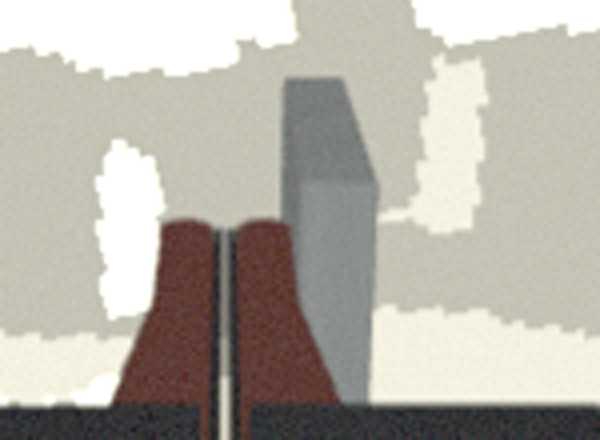

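The finger is still in contact and the force is about 0, so the stop is at the crest. A little further.

```bash
f(){ grep -E "tcp_pos|wrist_force"; }
python3 -m inch '[{"rot":[0,0,0],"travel":[0,0.004,0],"hand":1},{"rot":[0,0,0],"travel":[0,0,0],"hand":1}]' | f
python3 -m inch '[{"rot":[0,0,0],"travel":[0,0.003,0],"hand":1},{"rot":[0,0,0],"travel":[0,0,0],"hand":1},{"rot":[0,0,0],"travel":[0,0,0],"hand":1}]' | f
python3 - <<'E'
from h import *
from plant import optics
p=np.load('p.npy'); where()
S=optics.get_image("side");W=optics.get_image("wrist")
s=S["color"][183:313,179:339]
cv2.imwrite("pics/s8.png",cv2.resize(cv2.convertScaleAbs(s,alpha=1.6,beta=20),None,fx=4.6,fy=4.6,interpolation=cv2.INTER_CUBIC))
cv2.imwrite("pics/w8.png",cv2.resize(cv2.convertScaleAbs(W["color"][190:300,220:370],alpha=1.5,beta=20),None,fx=4,fy=4,interpolation=cv2.INTER_CUBIC))
E
```

```text
tcp_pos: [0.4753, 0.0952, 0.0545]
wrist_force: [-0.2, -0.3, 0.3]
tcp_pos: [0.4755, 0.096, 0.0546]
wrist_force: [-0.9, -0.4, 0.9]
t 8.7833 guide mm [-101.9   57.    54.6] F [-0.88 -0.43  0.89] q [ 0.13 -0.19  1.8   0.    1.53 -1.22] w 0.000371908949234202
tool x in guide [-1.     0.003  0.   ]
```

View pics/w8.png

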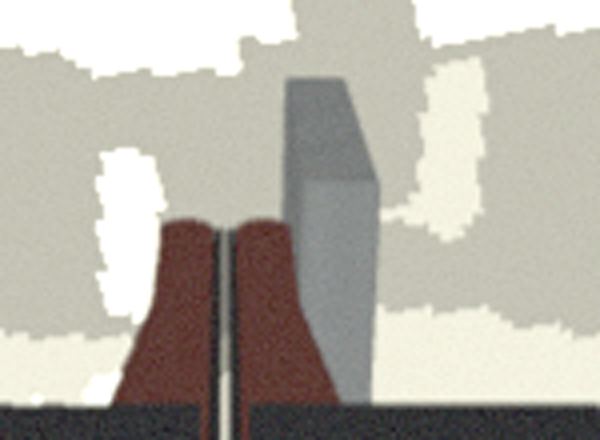

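```bash
f(){ grep -E "tcp_pos|wrist_force"; }
python3 -m inch '[{"rot":[0,0,0],"travel":[0,0.003,0],"hand":1},{"rot":[0,0,0],"travel":[0,0,0],"hand":1},{"rot":[0,0,0],"travel":[0,0,0],"hand":1}]' | f
python3 - <<'E'
from h import *
from plant import optics
where()
S=optics.get_image("side");W=optics.get_image("wrist")
s=S["color"][183:313,179:339]
cv2.imwrite("pics/s9.png",cv2.resize(cv2.convertScaleAbs(s,alpha=1.6,beta=20),None,fx=4.6,fy=4.6,interpolation=cv2.INTER_CUBIC))
cv2.imwrite("pics/w9.png",cv2.resize(cv2.convertScaleAbs(W["color"][190:300,220:370],alpha=1.5,beta=20),None,fx=4,fy=4,interpolation=cv2.INTER_CUBIC))
E
```

```text
tcp_pos: [0.4757, 0.0967, 0.0546]
wrist_force: [-0.1, 0.8, -0.3]
t 9.1333 guide mm [-101.9   57.8   54.6] F [-0.05  0.76 -0.33] q [ 0.13 -0.19  1.8   0.    1.53 -1.22] w 0.0008328851443565371
tool x in guide [-1.     0.003  0.   ]
```

View pics/w9.png

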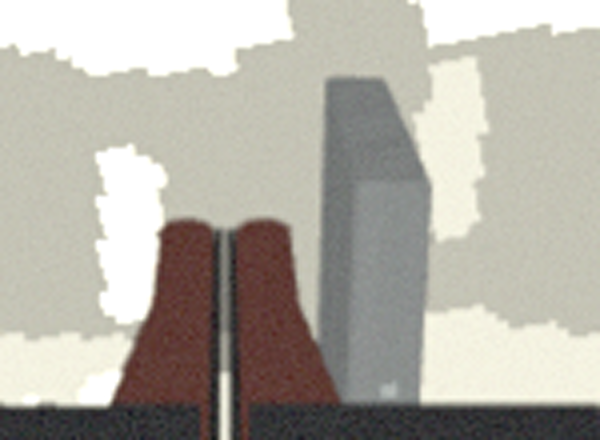

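View pics/s9.png

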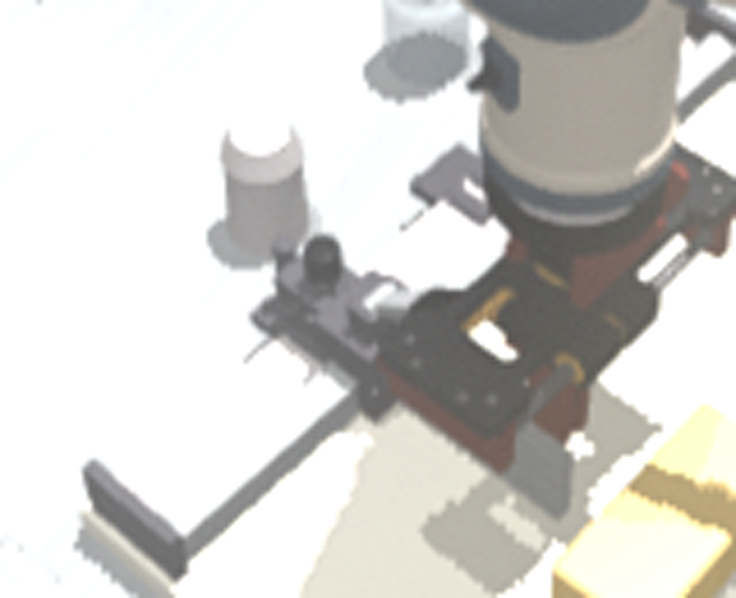

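The stop snapped forward about 7 mm, away from the finger: the plate edge in the wrist crop went from 378 to 430 px. So it dropped into the peg block's notch. I'll back off, rise and move above the lever.

```bash
python3 -m inch '[{"rot":[0,0,0],"travel":[0,-0.03,0],"hand":1},{"rot":[0,0,0],"travel":[0,-0.03,0],"hand":1},{"rot":[0,0,0],"travel":[0,0,-0.06],"hand":1},{"rot":[0,0,0],"travel":[0,0,-0.1],"hand":1},{"rot":[0,0,0],"travel":[0,0,-0.1],"hand":1},{"rot":[0,0,0],"travel":[0,0,-0.1],"hand":1},{"rot":[0,0,0],"travel":[0,0,-0.1],"hand":1},{"rot":[0,0,0],"travel":[0,0,0],"hand":1},{"rot":[0,0,0],"travel":[0,0,0],"hand":1}]'
python3 - <<'E'
from h import *
from plant import optics
p=np.load('p.npy'); where([-.054,p[3],.15])
S=optics.get_image("side");W=optics.get_image("wrist")
s=S["color"][183:313,179:339]
cv2.imwrite("pics/s10.png",cv2.resize(cv2.convertScaleAbs(s,alpha=1.6,beta=20),None,fx=4.6,fy=4.6,interpolation=cv2.INTER_CUBIC))
cv2.imwrite("pics/w10.png",cv2.convertScaleAbs(W["color"],alpha=1.5,beta=20))
for n,X in dict(knob=[.032,p[3],.098],pad0=[-.042,p[3],.125],padtip=[-.0535,p[3],.135],notch=[.032,p[3],.033],peg=[.06,p[3],.079]).items(): print(n,((proj(S,g2w(p,X))-[179,183])*4.6).round(0), proj(W,g2w(p,X)).round(0))
E
```

```text
time_s: 9.98
tcp_pos: [0.4727, 0.0784, 0.1949]
orientation: [0.109, 0.994, 0.0, 0.002]
wrist_force: [-0.3, 0.2, -1.6]
grip_width: 0.0006
t 9.9833 guide mm [-100.9   39.2  194.9] F [-0.26  0.21 -1.57] q [ 0.09 -0.24  1.6  -0.    1.78 -1.26] w 0.0005954819046149135
tool x in guide [-1.     0.004 -0.004]
shares [-0.1553  0.1263  0.1505]
knob [321. 242.] [314. 342.]
pad0 [434. 286.] [321. 290.]
padtip [453. 286.] [323. 284.]
notch [326. 323.] [308. 304.]
peg [282. 238.] [312. 351.]
```

View pics/s10.png

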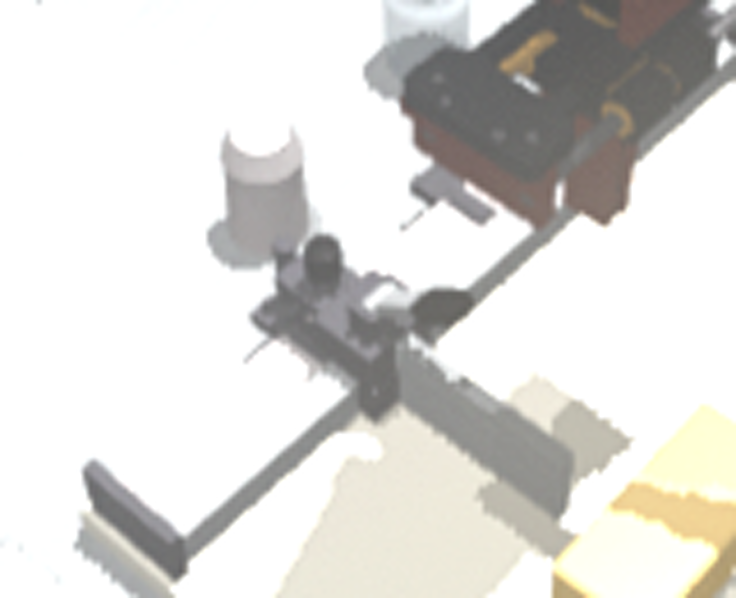

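View pics/w10.png

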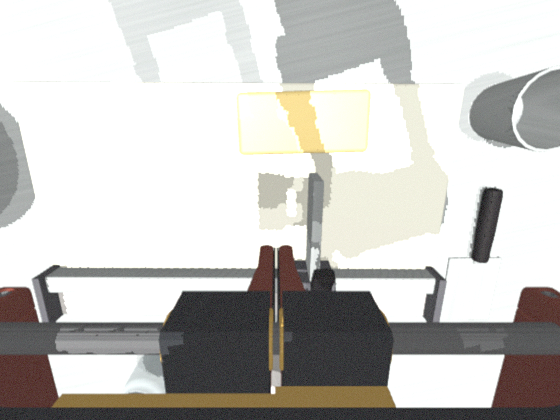

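The stop is seated: the knob is at about (323,245) in the crop, against (321,242) predicted for the seat. The lever pad is visible, raised, at about (445,305). I'll go above the pad.

```bash
python3 -m inch '[{"rot":[0,0,0],"travel":[-0.052,0.042,0],"hand":1},{"rot":[0,0,0],"travel":[-0.052,0.042,0],"hand":1},{"rot":[0,0,0],"travel":[-0.051,0.042,0],"hand":1},{"rot":[0,0,0],"travel":[0,0,0.06],"hand":1},{"rot":[0,0,0],"travel":[0,0,0.06],"hand":1},{"rot":[0,0,0],"travel":[0,0,0],"hand":1},{"rot":[0,0,0],"travel":[0,0,0],"hand":1}]'
python3 - <<'E'
from h import *
from plant import optics
p=np.load('p.npy'); where([-.054,p[3],.093])
S=optics.get_image("side");W=optics.get_image("wrist")
s=S["color"][183:313,179:339]
cv2.imwrite("pics/s11.png",cv2.resize(cv2.convertScaleAbs(s,alpha=1.6,beta=20),None,fx=4.6,fy=4.6,interpolation=cv2.INTER_CUBIC))
cv2.imwrite("pics/w11.png",cv2.convertScaleAbs(W["color"],alpha=1.5,beta=20))
E
```

```text
time_s: 10.67
tcp_pos: [0.524, 0.1056, 0.1539]
orientation: [0.108, 0.994, -0.001, -0.003]
wrist_force: [0.9, -0.4, 1.1]
grip_width: 0.0003
t 10.6667 guide mm [-56.6  76.7 153.9] F [ 0.89 -0.44  1.07] q [ 0.14 -0.08  1.53 -0.    1.7  -1.22] w 0.0002918763505829255
tool x in guide [-1.     0.004  0.005]
shares [-0.0095  0.0012  0.2031]
```

View pics/s11.png

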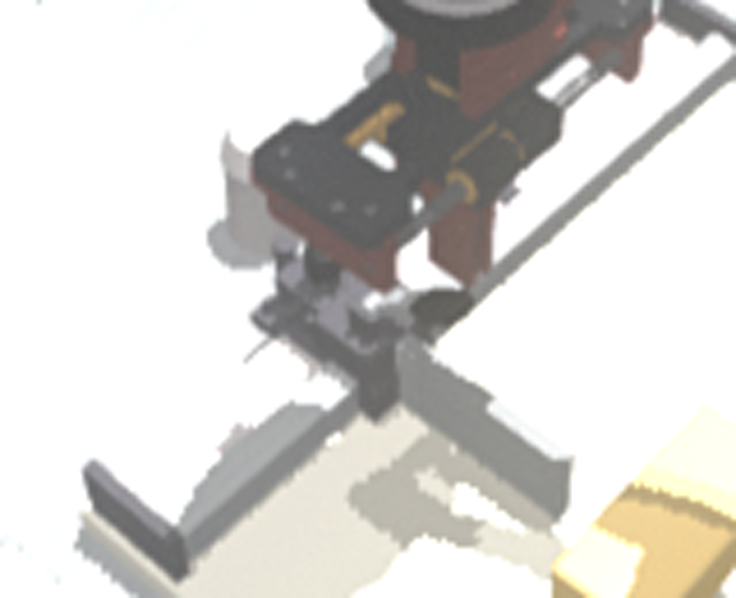

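View pics/w11.png

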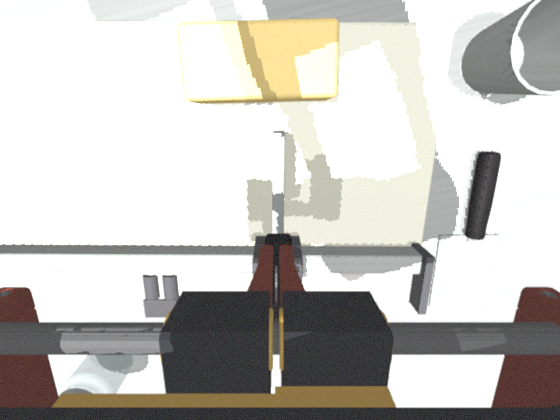

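The fingers (276,250) are lined up with the plate and pad (about 278). Pressing straight down.

```bash
f(){ grep -E "tcp_pos|wrist_force"; }
python3 -m inch '[{"rot":[0,0,0],"travel":[0,0,0.02],"hand":1},{"rot":[0,0,0],"travel":[0,0,0.02],"hand":1},{"rot":[0,0,0],"travel":[0,0,0.015],"hand":1},{"rot":[0,0,0],"travel":[0,0,0.015],"hand":1},{"rot":[0,0,0],"travel":[0,0,0.015],"hand":1},{"rot":[0,0,0],"travel":[0,0,0],"hand":1}]' | f
python3 -m inch '[{"rot":[0,0,0],"travel":[0,0,0.015],"hand":1},{"rot":[0,0,0],"travel":[0,0,0.015],"hand":1},{"rot":[0,0,0],"travel":[0,0,0.015],"hand":1},{"rot":[0,0,0],"travel":[0,0,0.015],"hand":1},{"rot":[0,0,0],"travel":[0,0,0],"hand":1}]' | f
python3 -m inch '[{"rot":[0,0,0],"travel":[0,0,0.01],"hand":1},{"rot":[0,0,0],"travel":[0,0,0.01],"hand":1},{"rot":[0,0,0],"travel":[0,0,0.01],"hand":1},{"rot":[0,0,0],"travel":[0,0,0.01],"hand":1},{"rot":[0,0,0],"travel":[0,0,0],"hand":1}]' | f
python3 -c "
from h import *
where()"
```

```text
tcp_pos: [0.5248, 0.1061, 0.1304]
wrist_force: [0.7, -0.5, 0.9]
tcp_pos: [0.5253, 0.106, 0.1119]
wrist_force: [0.1, 0.3, 1.1]
tcp_pos: [0.5252, 0.106, 0.1002]
wrist_force: [0.3, -0.1, 0.6]
t 12.1 guide mm [-55.5  77.3 100.2] F [ 0.33 -0.13  0.58] q [ 0.14 -0.07  1.61  0.    1.6  -1.22] w 0.0005824251549358069
tool x in guide [-1.     0.003  0.001]
```

Run:
```python
from h import *
from plant import optics
S=optics.get_image("side");W=optics.get_image("wrist")
s=S["color"][193:303,209:329]
cv2.imwrite("pics/s12.png",cv2.resize(cv2.convertScaleAbs(s,alpha=1.6,beta=20),None,fx=5.4,fy=5.4,interpolation=cv2.INTER_CUBIC))
cv2.imwrite("pics/w12.png",cv2.resize(cv2.convertScaleAbs(W["color"][150:310,190:370],alpha=1.5,beta=20),None,fx=3.5,fy=3.5,interpolation=cv2.INTER_CUBIC))
```

```text
(no output)
```

View pics/s12.png

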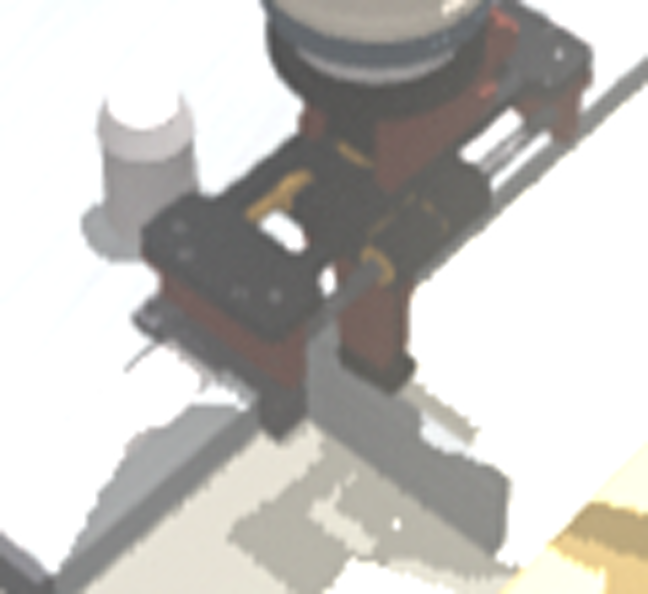

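View pics/w12.png

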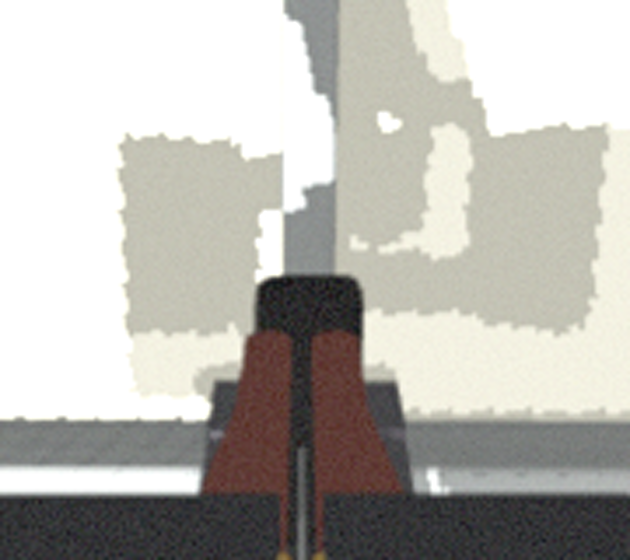

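The fingers sit on the black pad, which is already nearly level. I'll press on to the end stop, watching the force.

```bash
f(){ grep -E "tcp_pos|wrist_force"; }
python3 -m inch '[{"rot":[0,0,0],"travel":[0,0,0.01],"hand":1},{"rot":[0,0,0],"travel":[0,0,0.006],"hand":1}]' | f
python3 -m inch '[{"rot":[0,0,0],"travel":[0,0,0.006],"hand":1},{"rot":[0,0,0],"travel":[0,0,0],"hand":1}]' | f
python3 -m inch '[{"rot":[0,0,0],"travel":[0,0,0.004],"hand":1},{"rot":[0,0,0],"travel":[0,0,0],"hand":1}]' | f
python3 -c "
from h import *
where()"
```

```text
tcp_pos: [0.5253, 0.106, 0.0962]
wrist_force: [-1.9, 0.4, 2.4]
tcp_pos: [0.5253, 0.106, 0.0941]
wrist_force: [-0.2, 0.6, 0.6]
tcp_pos: [0.5255, 0.106, 0.0933]
wrist_force: [0.1, 0.4, 1.1]
t 12.7 guide mm [-55.2  77.4  93.3] F [0.14 0.44 1.12] q [ 0.14 -0.07  1.62 -0.    1.59 -1.22] w 0.0002608129999195211
tool x in guide [-1.     0.003 -0.   ]
```

```bash
f(){ grep -E "tcp_pos|wrist_force"; }
python3 -m inch '[{"rot":[0,0,0],"travel":[0,0,0.004],"hand":1},{"rot":[0,0,0],"travel":[0,0,0],"hand":1}]' | f
python3 -m inch '[{"rot":[0,0,0],"travel":[0,0,0.004],"hand":1},{"rot":[0,0,0],"travel":[0,0,0],"hand":1}]' | f
python3 -m inch '[{"rot":[0,0,0],"travel":[0,0,0.004],"hand":1},{"rot":[0,0,0],"travel":[0,0,0],"hand":1}]' | f
```

```text
tcp_pos: [0.5255, 0.106, 0.0932]
wrist_force: [-2.9, -0.4, 5.7]
tcp_pos: [0.5256, 0.1061, 0.093]
wrist_force: [-5.4, -0.3, 10.6]
tcp_pos: [0.5256, 0.1061, 0.0929]
wrist_force: [-7.5, -0.1, 15.0]
```

The end stop is reached: z stays at 93 mm while the force rises to 15 N. I'll lift straight up and check.

```bash
python3 -m inch '[{"rot":[0,0,0],"travel":[0,0,0.003],"hand":1},{"rot":[0,0,0],"travel":[0,0,0],"hand":1},{"rot":[0,0,0],"travel":[0,0,-0.02],"hand":1},{"rot":[0,0,0],"travel":[0,0,-0.05],"hand":1},{"rot":[0,0,0],"travel":[0,0,-0.1],"hand":1},{"rot":[0,0,0],"travel":[0,0,-0.1],"hand":1},{"rot":[0,0,0],"travel":[0.09,-0.09,-0.05],"hand":1},{"rot":[0,0,0],"travel":[0.09,-0.09,0],"hand":1},{"rot":[0,0,0],"travel":[0.04,-0.1,0],"hand":1},{"rot":[0,0,0],"travel":[0,-0.1,0],"hand":1},{"rot":[0,0,0],"travel":[0,0,0],"hand":1},{"rot":[0,0,0],"travel":[0,0,0],"hand":1}]'
python3 - <<'E'
from h import *
from plant import optics
p=np.load('p.npy'); where()
S=optics.get_image("side");W=optics.get_image("wrist")
o=[179,183]
s=S["color"][183:313,179:339]
cv2.imwrite("pics/s13.png",cv2.resize(cv2.convertScaleAbs(s,alpha=1.6,beta=20),None,fx=4.6,fy=4.6,interpolation=cv2.INTER_CUBIC))
cv2.imwrite("pics/w13.png",cv2.convertScaleAbs(W["color"],alpha=1.5,beta=20))
cv2.imwrite("pics/sf13.png",cv2.convertScaleAbs(S["color"],alpha=1.5,beta=20))
for n,X in dict(knob=[.032,p[3],.098],pad0=[-.042,p[3],.125],paddown=[-.058,p[3],.093],tipdown=[-.073,p[3],.093]).items(): print(n,((proj(S,g2w(p,X))-o)*4.6).round(0), proj(W,g2w(p,X)).round(0))
E
```

```text
time_s: 14.2
tcp_pos: [0.4364, 0.008, 0.1849]
orientation: [0.11, 0.994, 0.0, 0.001]
wrist_force: [0.6, 1.0, -0.0]
grip_width: 0.0008
t 14.2 guide mm [-121.5  -37.3  184.9] F [ 0.6   0.95 -0.01] q [-0.06 -0.36  1.71  0.    1.79 -1.41] w 0.0008290280590191417
tool x in guide [-1.     0.006 -0.001]
knob [321. 242.] [391. 364.]
pad0 [434. 286.] [412. 316.]
paddown [460. 347.] [400. 280.]
tipdown [484. 364.] [401. 265.]
```

View pics/s13.png

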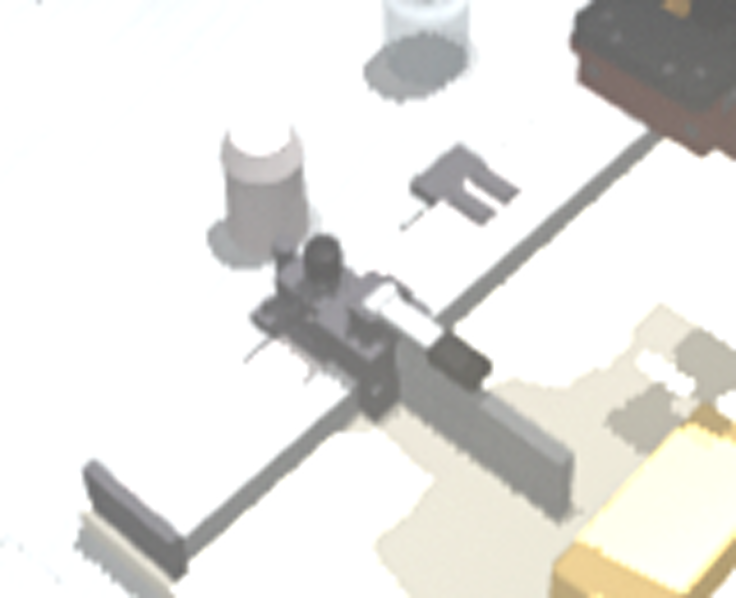

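View pics/sf13.png

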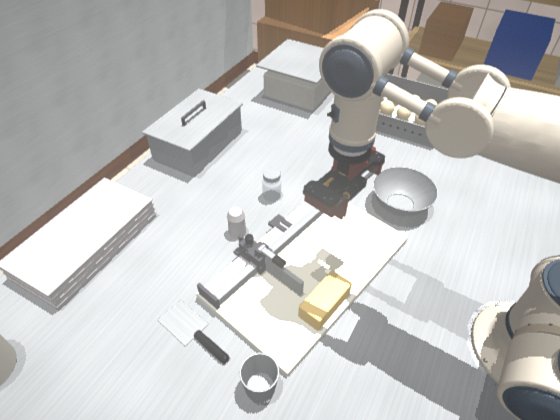

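View pics/w13.png

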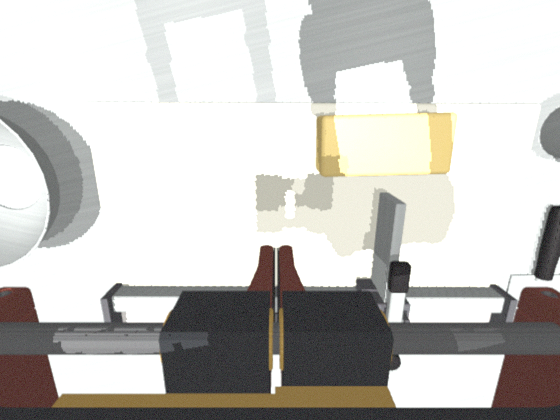

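The pad lies level over the plate at about (460,355), against (460,347) predicted for fully down. The knob is unchanged at (323,245), so the stop is still seated. The bystanders stand where they were, and the robot is clear.

```bash
python3 -c "
from plant import order
print(order.job_done())"
```

```text
the job is handed in; nothing more can be done
None
```

I pushed the stop with shut fingers past the plain block and into the notch of the block with the peg (the further one). I then pressed the clamp lever fully down, backed clear of everything and handed the job in at about 14 s.

- **Seating:** The push peaked at about 6–7 N on the first rib, then fell to nothing, and the stop jumped about 7 mm ahead by itself. The knob stayed within about 1 px of the predicted seated position, both before and after the lever was pressed.
- **Lever:** The fingertips stopped at 93 mm height while the force rose to 15 N vertical (about 17 N in all); I gave one slightly deeper press after that reading. In the last image the pad lies level over the plate, about 2 px from the predicted fully-down point.
- **Bystanders:** They looked unmoved in the last pictures, but I checked them only by eye.
- **Disagreements:**
  - While pushing, my assumed finger thickness put the stop about 5 mm further along than it was, so I finished by force and camera instead.
  - While the lever was swinging down, the wrist read only about 1–2.4 N, not the expected 3 N.

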